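# Fresh cup for the balance

### The arm

A 7-joint arm with a two-finger parallel gripper is mounted at the origin on a cart in front of the work surface, level with it; the furniture and walls round the work are solid. World frame = base frame: x ahead of the robot, y to its left, z up, the work surface at z = 0. Lengths are in m, angles in rad, forces in N, time in s.
With the tool pointing down it reaches from about 0.4 to 0.85 m from the base axis. Payload 10.4 kg.
Tool frame: the origin (TCP) lies at the very end of the fingers, on their centre line; the grasp point (between the pads) lies 19 mm behind it; x points along the fingers, z is the direction in which the jaws open and shut, and the axes are right-handed (so a half turn about x gives the same grasp; the last joint's range is limited). The gripper opens to 85 mm and grips with 20 to 120 N. Pads are 22 mm wide; open, the fingers measure 114 mm over their backs; the gripper's body (76 mm by 85 mm) begins 54 mm behind the grasp point. The pads swing forward as they close: fully open they stand 13 mm farther back than shut.
Start: joints at [1.163, 0.332, -0.065, 1.46, 0.022, 1.35, -0.088], TCP at [0.235, -0.579, 0.231] pointing down, gripper open.
Joint ranges: [-2.6, 2.6], [-0.5, 2.12], [-1.47, 1.34], [0.16, 2.42], [-1.27, 4.41], [0.06, 2.06], [-2.6, 2.6]. Speed limits (rad/s): [2.22, 2.22, 2.79, 2.79, 3.14, 3.14, 3.14].

### API

Orientations are given as a unit quaternion [x, y, z, w].
In Python, from workcell import readout, camera, manip gives the robot as it stands.
- The arm moves only by the shell command python3 -m inch 'ROWS' [FORCE]. ROWS is JSON, a list of rows, each a list of 3 entries, a list of its own where there are three numbers: the turn, a rotation vector about the tool's x, y, z in degrees, then the shift along the tool's x, y, z in mm, then the closure, from 0 (fully open) to 1 (shut). In form: [[[wx, wy, wz], [dx, dy, dz], hand], ...]. A call has 1 to 10 rows; each row is the pose to reach, as a shift and turn from the pose measured when the call began, along the tool's axes at that moment; what a row does not reach only later rows make up. A row lasts 1/8 s, in which the tool goes at most 62.5 mm and 10.7 degrees, less where a joint would pass 70% of its speed; a pose out of reach is approached as far as the arm can. A call with a gripper value outside its range is refused whole. The fingers move at their own pace and stop on an object; FORCE is the grip in N (left out, the last holds). Time passes only in rows, so rows that repeat a pose let the fingers close. It gives the time, the measured TCP pose, the force and the opening at its end, in the units of the state.
- readout.get_obs(): the state, without advancing time (a new reading comes with each control period).
- camera(name): name is "scene" or "top"; returns a dict with "pixels" (400x640x3 uint8, red, green, blue), "range_z" (400x640 float32, m along the optical axis (not along the pixel's ray), 0 where there is no reading), "intrinsics" (3x3 intrinsics, pixels), "dist" ([k1, k2, p1, p2, k3] as OpenCV has them; the pictures are not rectified), "extrinsics" (4x4, takes a point from world to camera coordinates). Camera axes: x right, y down, z forward; pixel columns grow to the right and rows downward; lengths in m; the calibration is good to about 2 mm. A picture is of the moment at which its call begins.
- manip.hand_in(): hands the job in, once; it reports no verdict.
The state is a dict: "clock": time; "joint_pos": joint angles; "joint_velocities": joint speeds; "tau": joint torques, N m; "position": TCP position; "ee_rot": TCP orientation; "ft_force": force on the tool from outside, world axes, zero at the start; "torque": the same for the moment, N m; "grip_width": opening from 0.0 (shut) to 1.0 (fully open).
Only numpy, scipy, OpenCV 4.12 (cv2) and the standard library are available. Lean on these libraries where they do the work, as an engineer would, in place of code of your own. Each camera call takes 0.05 s, during which the arm holds its last target.

### The job

First clear the balance: move the red-capped bottle off the pan and stand it upright on the floor of the white tray, beside the small bottle already there. Then unlock the top green cup from the nested stack by twisting it anticlockwise (seen from above) and lift it off, leaving the lower cup in its holder, and stand it upright with its whole base on the balance pan. Do not let anything drop or knock over or shift the small bottle in the tray or the two glass bottles close to the stack.

Things in the scene. Friction and masses are not known exactly. Their poses are not given: they have to be found in the camera images.
- foot: Grey round cup holder fixed to the bench (plate 90 mm across, 8 mm thick, with a sleeve 64 mm across up to 40 mm high). Origin: centre of its underside, on the bench; z is the axis of the cup stack. It keeps the lower cup from turning, but not from being lifted.
- cup_low: Lower green cup in the holder, of the same form. Origin: centre of its underside, 8 mm above the bench; rim 93 mm above the bench. Hooks inside it hold the top cup's two lugs: until unlocked that has 1.5 mm of play upward, and pulling brings this loose cup along. Turning is light, clockwise it meets a stop; once unlocked, 50 mm of lift clears it. White marks on both cups line up while locked.
- cup_top: Top green cup of the stack, 85 mm high, about 60 g, collar 60 mm across from 40 to 85 mm above the origin (the part to grip), 40 mm across below. Origin: centre of its underside, z up its axis. Stacked, its origin is 53 mm above the bench and its collar stands from 93 to 138 mm above the bench. Twist anticlockwise seen from above by 32 to 120 degrees (50 is good) to unlock, then lift straight up.
- balance: White laboratory balance, 170 mm (x) by 150 mm (y), fixed; origin: centre of its underside on the bench. Its display is on the -x side.
- pan (a point): Centre of the top face of the balance's round steel pan, 100 mm in diameter, flat, 57 mm above the bench; x and y as the balance's own.
- red_bottle: White plastic bottle with red cap, 85 mm high, about 120 g: body 52 mm in diameter up to 50 mm, then a shoulder, cap 38 mm in diameter from 67 mm up. Origin: centre of its underside. Starts on the balance pan.
- tray: White open tray, fixed, outside 114 mm (x) by 160 mm (y), walls 4 mm thick and 22 mm high, floor 4 mm thick; origin: centre of its underside on the bench. The small bottle stands in its -y half.
- small_bottle: White bottle with blue cap, 42 mm in diameter, 68 mm high, standing in the -y half of the tray; origin: centre of its underside. To be left alone.
- glass_a: Clear glass bottle with blue cap, 70 mm in diameter, 142 mm high, standing close to the stack on the holder's +x side; origin: centre of its underside. To be left alone.
- glass_b: Another such glass bottle, 70 mm in diameter, 142 mm high, standing close to the stack on the holder's -x side; origin: centre of its underside. To be left alone.

How it is judged:
By the outcome, as a careful person would: the job done as asked, in the order asked, and still so for the second after the job is handed in, with the robot touching nothing.
It also fails if it takes over 61 s, if anything falls off the work surface, if the arm or the gripper's body presses on something with over 40 N, if the wrist force passes 120 N, or if a joint passes its speed limit or range.

## Working session

There is one attempt and no reset: what is moved stays moved. The work goes in short steps, Python scripts to look and compute and a shell command to move; the robot and the scene stay as the last step left them, time stands still between calls to the robot, and variables do not carry over. Pictures are saved under pics/ and viewed, and the job is handed in when it is done.

```bash
mkdir -p pics; ls
python3 - <<'E'
from workcell import readout, camera, manip
import cv2
print(readout.get_obs())
for n in("scene","top"):
    c=camera(n); cv2.imwrite(f"pics/{n}0.png",c["pixels"][:,:,::-1]); print(n,c["intrinsics"].tolist(),c["dist"],c["extrinsics"].tolist())
E
```

```text
pics
{'clock': 0.0, 'joint_pos': array([ 1.16338593,  0.33287093, -0.06465538,  1.46094283,  0.02160525,
        1.34993811, -0.08852429]), 'joint_velocities': array([ 0.00010517, -0.0004677 , -0.00249295, -0.00049896, -0.00013092,
       -0.00096893, -0.0008707 ]), 'tau': array([ 5.42722937e-04, -6.25466394e+01,  4.93270636e-02, -3.91605949e+01,
        1.61902659e-02,  1.01492781e-02,  6.07853352e-06]), 'position': array([ 0.23443617, -0.57894655,  0.23051571]), 'ee_rot': array([ 0.39543882,  0.58682089, -0.39491384,  0.5859287 ]), 'ft_force': array([0.10212571, 0.02590682, 0.27913548]), 'torque': array([-0.02814389, -0.0095158 ,  0.00489316]), 'grip_width': 0.9964308225659746}
scene [[398.83203091385604, 0.0, 313.42807533696936], [0.0, 398.83203091385604, 202.8704891952448], [0.0, 0.0, 1.0]] [-0.06805978  0.          0.          0.          0.        ] [[-0.6918393713920428, -0.7219514391666797, 0.012016808104625227, 0.34716644681389397], [-0.4409862144354727, 0.4092978380611259, -0.7987530522235015, 0.24499965261135112], [0.5717424620139164, -0.557908056263439, -0.6015389911606869, 0.9205363156090628], [0.0, 0.0, 0.0, 1.0]]
top [[379.78910311279117, 0.0, 319.39326433785976], [0.0, 379.78910311279117, 195.46624411110676], [0.0, 0.0, 1.0]] [-0.03754385  0.          0.          0.          0.        ] [[0.01651512507360524, -0.9996549055587857, 0.020428422260624295, 0.006087024787587763], [-0.9861036483937341, -0.01966235635393274, -0.16496359103504596, 0.4788441102091783], [0.16530833393501404, -0.017420147383594566, -0.9860880757806393, 1.1669824390995605], [0.0, 0.0, 0.0, 1.0]]
```

View pics/scene0.png

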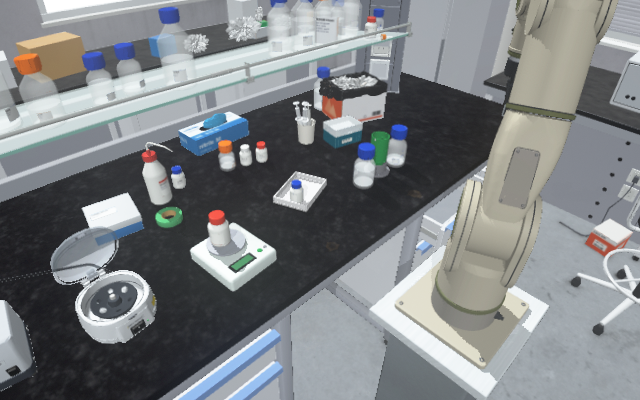

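View pics/top0.png

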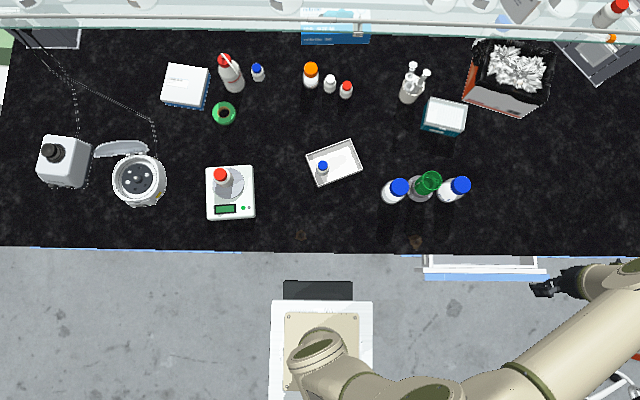

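```bash
cat > h.py <<'E'
import numpy as np,cv2
from workcell import readout,camera,manip
def pt(c,u,v,z=None):
    """world point of pixel; z given -> intersect plane z, else use depth"""
    K=c["intrinsics"];D=np.array(c["dist"]);E=c["extrinsics"]
    n=cv2.undistortPoints(np.array([[[float(u),float(v)]]]),K,D)[0,0]
    R,t=E[:3,:3],E[:3,3]; o=-R.T@t; d=R.T@np.array([n[0],n[1],1.])
    s=c["range_z"][int(round(v)),int(round(u))] if z is None else (z-o[2])/d[2]
    return o+s*d
def crop(c,x0,y0,x1,y1,f,name):
    cv2.imwrite("pics/"+name,cv2.resize(c["pixels"][y0:y1,x0:x1,::-1],None,fx=f,fy=f,interpolation=cv2.INTER_CUBIC))
def cloud(c):
    K=c["intrinsics"];D=np.array(c["dist"]);E=c["extrinsics"]
    v,u=np.mgrid[:400,:640]
    n=cv2.undistortPoints(np.stack([u,v],-1).reshape(-1,1,2).astype(float),K,D).reshape(400,640,2)
    P=np.dstack([n,np.ones((400,640))])*c["range_z"][...,None]
    return (P-E[:3,3])@E[:3,:3]
def proj(c,p):
    r=cv2.Rodrigues(c["extrinsics"][:3,:3])[0]
    return cv2.projectPoints(np.array(p,float).reshape(-1,1,3),r,c["extrinsics"][:3,3],c["intrinsics"],np.array(c["dist"]))[0].reshape(-1,2)
E
python3 - <<'E'
from h import *
c=camera("top")
crop(c,370,160,490,220,6,"t_stack.png");crop(c,195,125,375,235,4,"t_bal.png")
c=camera("scene")
crop(c,340,110,420,200,6,"s_stack.png");crop(c,180,160,340,290,5,"s_bal.png")
E
```

```text
(no output)
```

View pics/t_stack.png

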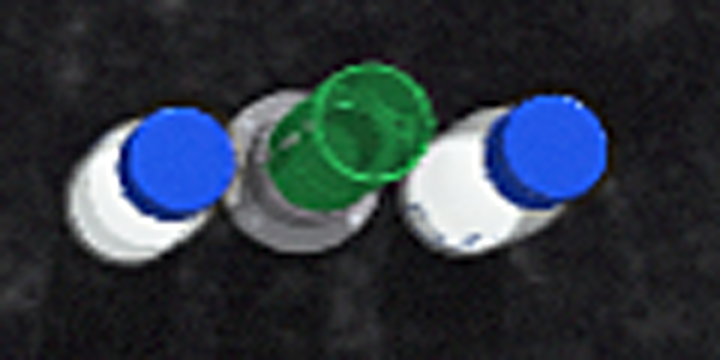

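View pics/t_bal.png

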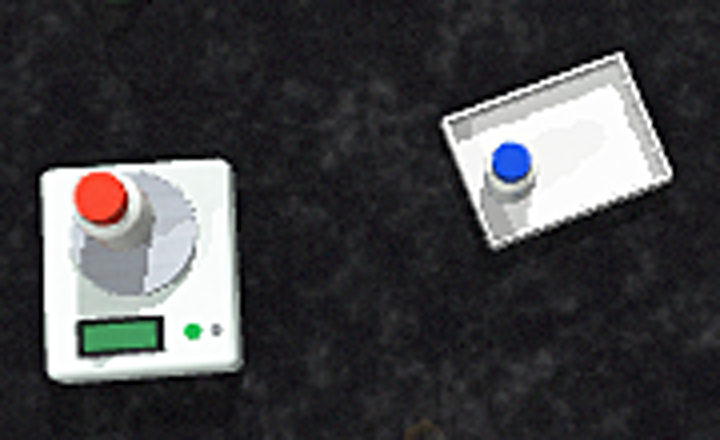

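View pics/s_stack.png

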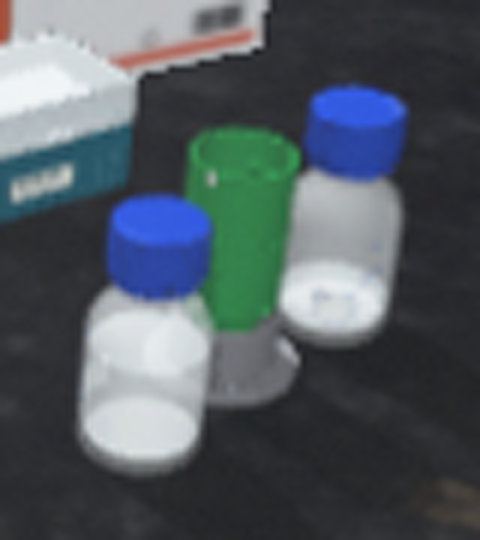

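View pics/s_bal.png

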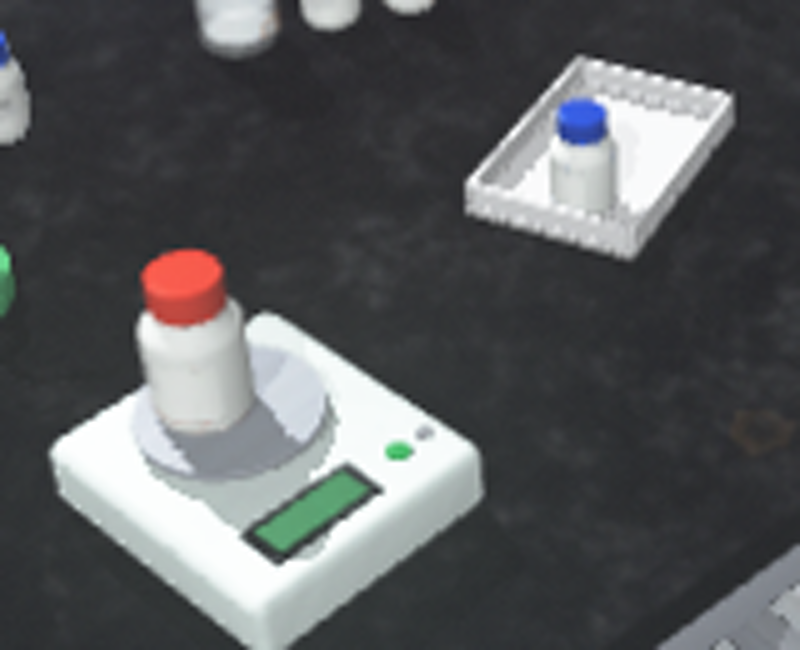

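Run:
```python
from h import *
np.set_printoptions(precision=4,suppress=True)
c=camera("top");s=camera("scene")
for n,u,v,z in [("red",220.75,174.5,.142),("pan",228.3,183.2,.057),("t1",195+443/4,125+30,.022),("t2",195+622/4,125+54/4,.022),("t3",195+672/4,125+175/4,.022),("t4",195+495/4,125+249/4,.022),("sm",195+128,125+162/4,.072),("cup",432.3,180.7,.138),("gL",399.7,186.7,.142),("gR",462,185,.142),
 ("foot",370+300/6,160+172/6,0.004)]:
    print(n,pt(c,u,v,z),pt(c,u,v))
    
for nm,cc in(("top",c),("scene",s)):
    P=cloud(cc); im=cc["pixels"].astype(int); hsv=cv2.cvtColor(cc["pixels"],cv2.COLOR_RGB2HSV)
    def fit(mask,zlo,zhi,x,y,r=.1):
        m=mask&(P[...,2]>zlo)&(P[...,2]<zhi)&(np.hypot(P[...,0]-x,P[...,1]-y)<r)
        q=P[m]; 
        if len(q): 
            (cx,cy),rr=cv2.minEnclosingCircle(q[:,:2].astype(np.float32)); print("  ",len(q),"circ",cx,cy,rr,"mean",q.mean(0))
    b=(hsv[...,0]>105)&(hsv[...,0]<130)&(hsv[...,1]>150); r=((hsv[...,0]<8)|(hsv[...,0]>172))&(hsv[...,1]>140); g=(hsv[...,0]>45)&(hsv[...,0]<75)&(hsv[...,1]>150)
    print(nm)
    for mask,z,p in((r,.142,pt(c,220.75,174.5,.142)),(b,.072,pt(c,323,165.5,.072)),(g,.138,pt(c,432.3,180.7,.138)),(b,.142,pt(c,399.7,186.7,.142)),(b,.142,pt(c,462,185,.142))):
        fit(mask,z-.006,z+.006,p[0],p[1],.05)
```

```text
red [0.5179 0.306  0.142 ] [0.5171 0.3051 0.1456]
pan [0.5091 0.3017 0.057 ] [0.5017 0.2931 0.0949]
t1 [0.6154 0.0615 0.022 ] [0.6157 0.0615 0.0208]
t2 [ 0.6752 -0.0855  0.022 ] [ 0.6747 -0.0854  0.0235]
t3 [ 0.5731 -0.1268  0.022 ] [ 0.578  -0.1295  0.0018]
t4 [0.5085 0.017  0.022 ] [0.512  0.0167 0.0036]
sm [0.5687 0.0056 0.072 ] [0.5689 0.0056 0.071 ]
cup [ 0.5132 -0.3172  0.138 ] [ 0.5243 -0.3339  0.0863]
gL [ 0.4923 -0.2185  0.142 ] [ 0.4917 -0.2179  0.1448]
gR [ 0.5013 -0.4045  0.142 ] [ 0.5014 -0.4046  0.1417]
foot [ 0.5141 -0.3184  0.004 ] [ 0.4968 -0.2924  0.094 ]
top
   127 circ 0.5201873183250427 0.3103874623775482 0.018406888470053673 mean [0.5198 0.3096 0.1425]
   68 circ 0.570933997631073 0.008165698498487473 0.01466944720596075 mean [0.5705 0.0083 0.0717]
   73 circ 0.5145294070243835 -0.31520482897758484 0.03003009594976902 mean [ 0.5145 -0.3155  0.1374]
   244 circ 0.4947717487812042 -0.21888114511966705 0.02682831510901451 mean [ 0.4938 -0.2186  0.1417]
   250 circ 0.5050820708274841 -0.40517526865005493 0.02784566767513752 mean [ 0.5038 -0.4035  0.1415]
scene
   146 circ 0.5219018459320068 0.3106829822063446 0.02011038362979889 mean [0.5198 0.3115 0.1421]
   51 circ 0.5702461004257202 0.008574767969548702 0.014681554399430752 mean [0.5694 0.0093 0.0719]
   27 circ 0.5132380723953247 -0.3158852159976959 0.03187315911054611 mean [ 0.5113 -0.3127  0.1365]
   119 circ 0.49359577894210815 -0.218997985124588 0.026921892538666725 mean [ 0.4927 -0.2174  0.1406]
   96 circ 0.5047531723976135 -0.404130220413208 0.026106011122465134 mean [ 0.5028 -0.4017  0.1405]
```

```bash
cat >> h.py <<'E'
from scipy.spatial.transform import Rotation as Ro
def show():
    o=readout.get_obs();R=Ro.from_quat(o["ee_rot"]).as_matrix();z=R[:,2]
    print("t",round(o["clock"],2),"p",np.round(o["position"],4),"xaxis",np.round(R[:,0],3),"jawyaw",round(np.degrees(np.arctan2(z[1],z[0])),1),"F",np.round(o["ft_force"],1),"w",round(o["grip_width"],3),"q",np.round(o["joint_pos"],2))
    return o
def go(p,yaw,yaw_abs=False):
    o=show();R0=Ro.from_quat(o["ee_rot"]);out=[]
    for k in ((0,) if yaw_abs else (0,180)):
        a=np.radians(yaw+k);z=np.array([np.cos(a),np.sin(a),0]);x=np.array([0,0,-1.]);
        R=Ro.from_matrix(np.column_stack([x,np.cross(z,x),z]))
        out.append((R0.inv()*R).as_rotvec(degrees=True))
    w=min(out,key=np.linalg.norm)
    d=R0.inv().apply(np.array(p)-o["position"])*1000
    print("turn",np.round(w,1),"shift",np.round(d,1),"rows>=",np.ceil(max(np.linalg.norm(d)/62.5,np.linalg.norm(w)/10.7)))
E
python3 - <<'E'
from h import *
go([0.52,-.1,.26],22)
go([0.52,.31,.20],22)
E
```

```text
t 0.3 p [ 0.2345 -0.5792  0.2311] xaxis [-0.  0. -1.] jawyaw -68.0 F [0.2 0.6 0.6] w 0.997 q [ 1.16  0.33 -0.06  1.46  0.02  1.35 -0.09]
turn [-90.  -0.  -0.] shift [ -28.8  444.4 -337.1] rows>= 9.0
t 0.3 p [ 0.2345 -0.5792  0.2311] xaxis [-0.  0. -1.] jawyaw -68.0 F [0.2 0.6 0.6] w 0.997 q [ 1.16  0.33 -0.06  1.46  0.02  1.35 -0.09]
turn [-90.  -0.  -0.] shift [  31.3  598.3 -717.1] rows>= 15.0
```

```bash
python3 -m inch '[[[-11,0,0],[-29,50,-38],0],[[-21,0,0],[-29,100,-75],0],[[-32,0,0],[-29,150,-113],0],[[-42,0,0],[-29,200,-150],0],[[-53,0,0],[-29,250,-190],0],[[-64,0,0],[-29,300,-228],0],[[-74,0,0],[-29,350,-266],0],[[-85,0,0],[-29,400,-304],0],[[-90,0,0],[-29,444,-337],0],[[-90,0,0],[-29,444,-337],0]]'
python3 - <<'E'
from h import *
go([0.52,.31,.20],22)
E
```

```text
clock: 1.55
position: [0.5212, -0.0946, 0.2604]
ee_rot: [-0.138, 0.693, 0.139, 0.694]
ft_force: [-0.2, -0.4, -0.5]
grip_width: 1.002
t 1.55 p [ 0.5212 -0.0946  0.2604] xaxis [ 0.001  0.002 -1.   ] jawyaw 22.6 F [-0.2 -0.4 -0.5] w 1.002 q [ 0.65  0.15 -0.61  1.64  0.09  1.37  0.42]
turn [ 0.6  0.1 -0.1] shift [ 61.3 373.9 154.2] rows>= 7.0
```

```bash
python3 -m inch '[[[0,0,0],[10,55,23],0],[[0,0,0],[20,110,45],0],[[0,0,0],[30,165,68],0],[[0,0,0],[40,220,91],0],[[0,0,0],[50,275,113],0],[[0.6,0,0],[60,330,136],0],[[0.6,0,0],[61,374,154],0],[[0.6,0,0],[61,374,154],0],[[0.6,0,0],[61,374,154],0]]'
python3 - <<'E'
from h import *
go([0.52,.31,.165],22)
go([0.52,.31,.077],22)
s=camera("scene");crop(s,150,120,310,300,4,"s1.png")
s=camera("top");crop(s,150,120,310,250,4,"t1.png")
E
```

```text
clock: 2.68
position: [0.5202, 0.3089, 0.2]
ee_rot: [-0.134, 0.694, 0.135, 0.694]
ft_force: [0.2, 0.1, -0.5]
grip_width: 0.999
t 2.67 p [0.5202 0.3089 0.2   ] xaxis [ 0.001  0.002 -1.   ] jawyaw 21.9 F [ 0.2  0.1 -0.5] w 0.999 q [ 0.02  0.42 -0.81  1.53  0.31  1.33 -0.44]
turn [-0.1  0.1 -0.1] shift [35.   1.   0.2] rows>= 1.0
t 2.67 p [0.5202 0.3089 0.2   ] xaxis [ 0.001  0.002 -1.   ] jawyaw 21.9 F [ 0.2  0.1 -0.5] w 0.999 q [ 0.02  0.42 -0.81  1.53  0.31  1.33 -0.44]
turn [-0.1  0.1 -0.1] shift [1.23e+02 9.00e-01 1.00e-01] rows>= 2.0
```

View pics/s1.png

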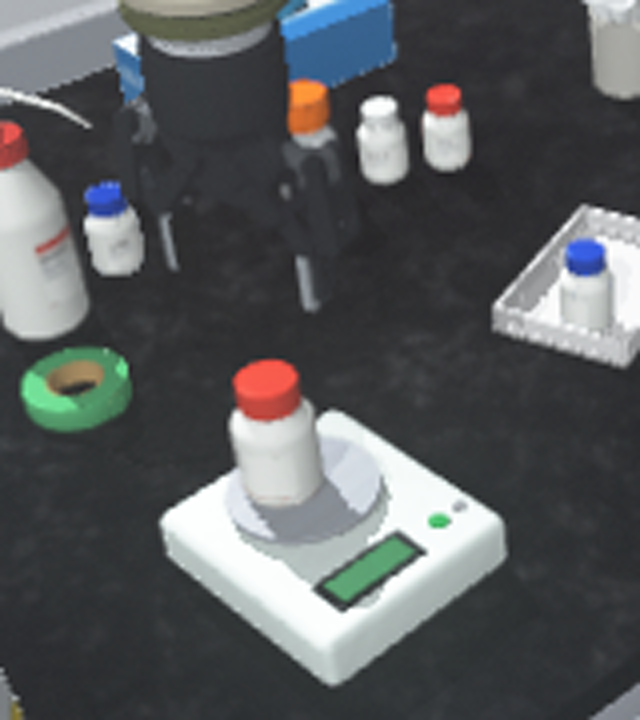

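```bash
python3 -m inch '[[[0,0,0],[35,1,0],0],[[0,0,0],[60,1,0],0],[[0,0,0],[85,1,0],0],[[0,0,0],[85,1,0],0]]'
python3 - <<'E'
from h import *
s=camera("scene");crop(s,150,120,310,300,4,"s2.png")
s=camera("top");crop(s,150,120,310,250,4,"t2.png")
E
```

```text
clock: 3.28
position: [0.5201, 0.3069, 0.1139]
ee_rot: [-0.133, 0.695, 0.133, 0.694]
ft_force: [-0.0, 0.4, 0.7]
grip_width: 1.002
```

View pics/s2.png

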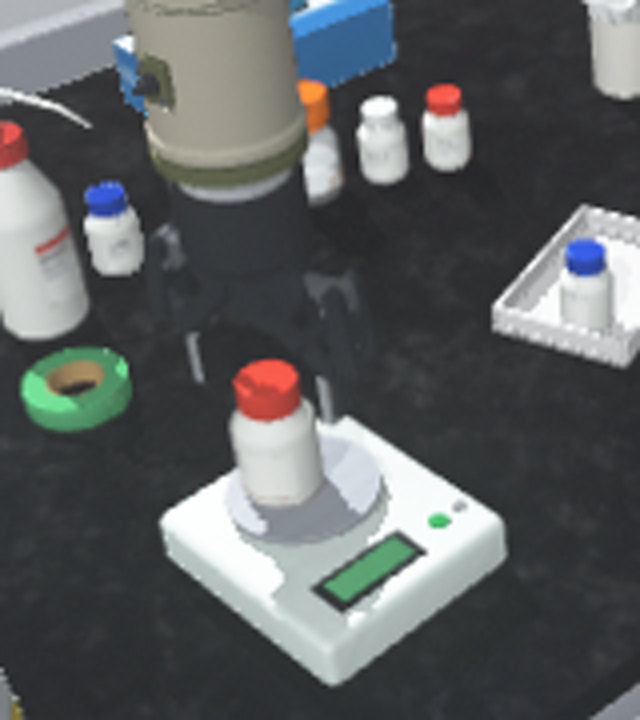

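Run:
```python
from h import *
go([0.52,.31,.077],22)
```

```text
t 3.38 p [0.521  0.3085 0.1162] xaxis [ 0.002  0.001 -1.   ] jawyaw 21.8 F [-0.9 -0.4  0.5] w 0.997 q [-0.    0.49 -0.78  1.62  0.37  1.18 -0.49]
turn [-0.2  0.1 -0. ] shift [39.2  1.7 -0.5] rows>= 1.0
```

```bash
python3 -m inch '[[[0,0,0],[20,1.5,0],0],[[0,0,0],[38,1.5,0],0],[[0,0,0],[38,1.5,0],0],[[0,0,0],[38,1.5,0],0.3],[[0,0,0],[38,1.5,0],0.3],[[0,0,0],[38,1.5,0],0.6],[[0,0,0],[38,1.5,0],0.6],[[0,0,0],[38,1.5,0],0.6],[[0,0,0],[38,1.5,0],0.6]]' 40
python3 - <<'E'
from h import *
show()
s=camera("scene");crop(s,150,120,310,300,4,"s3.png")
E
```

```text
clock: 4.5
position: [0.521, 0.3103, 0.0791]
ee_rot: [-0.133, 0.693, 0.134, 0.696]
ft_force: [-1.1, -0.2, 5.9]
grip_width: 0.587
t 4.5 p [0.521  0.3103 0.0791] xaxis [ 0.003  0.002 -1.   ] jawyaw 21.8 F [-1.1 -0.2  5.9] w 0.587 q [-0.02  0.53 -0.76  1.65  0.4   1.12 -0.51]
```

View pics/s3.png

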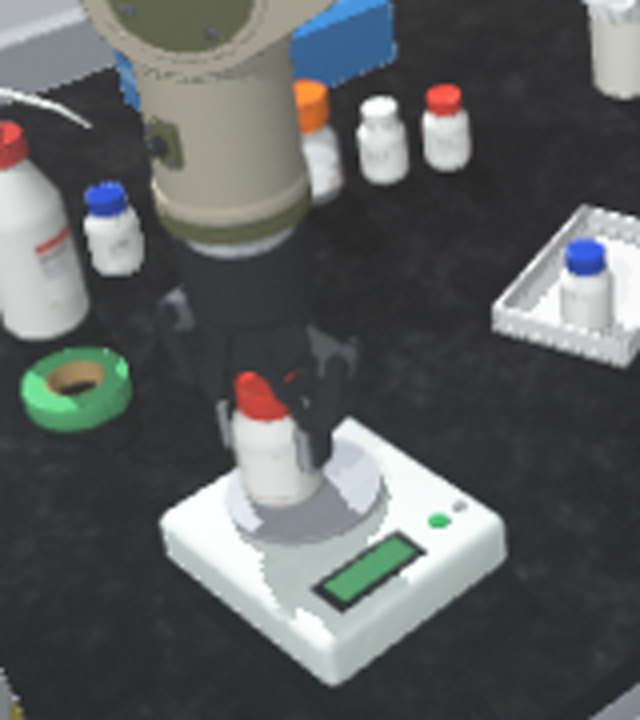

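```bash
python3 -m inch '[[[0,0,0],[-5,0,0],0.6],[[0,0,0],[-15,0,0],0.6],[[0,0,0],[-40,0,0],0.6],[[0,0,0],[-60,0,0],0.6],[[0,0,0],[-60,0,0],0.6],[[0,0,0],[-60,0,0],0.6]]' 50
python3 - <<'E'
from h import *
show()
s=camera("scene");crop(s,150,120,310,300,4,"s4.png")
E
```

```text
clock: 5.3
position: [0.5206, 0.3098, 0.1384]
ee_rot: [-0.133, 0.693, 0.134, 0.695]
ft_force: [0.2, -0.2, -1.7]
grip_width: 0.586
t 5.3 p [0.5206 0.3098 0.1384] xaxis [ 0.003  0.001 -1.   ] jawyaw 21.8 F [ 0.2 -0.2 -1.7] w 0.586 q [ 0.    0.47 -0.79  1.6   0.35  1.22 -0.48]
```

View pics/s4.png

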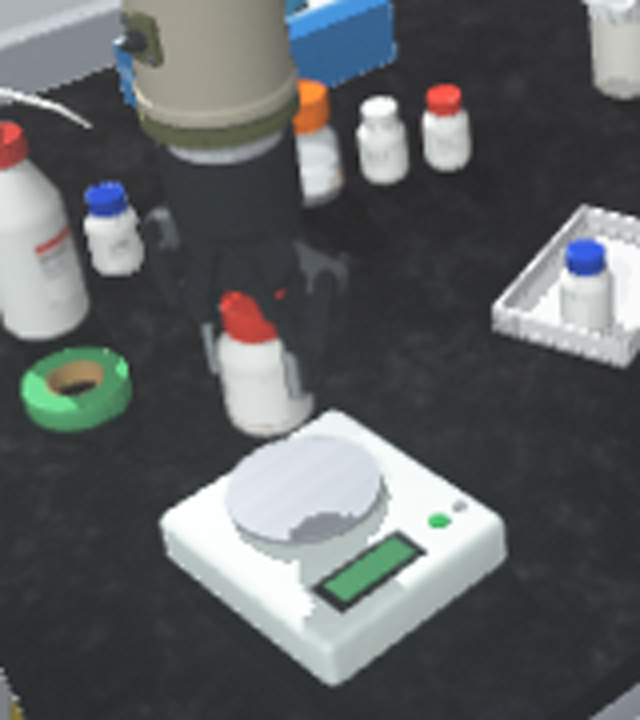

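Run:
```python
from h import *
np.set_printoptions(precision=4,suppress=True)
s=camera("scene")
q=[pt(s,180+u/5-.4,160+v/5-.4,.022) for u,v in((735,95),(632,238),(467,186),(583,58))]
print(np.array(q),np.mean(q,0)); print("pan",pt(s,150+306.5/4-.375,120+491/4-.375,.057))
c=camera("top")
q=[pt(c,195+u/4-.375,125+v/4-.375,.022) for u,v in((443,120),(622,54),(672,175),(495,249))];print(np.array(q),np.mean(q,0))
# floor cloud: tray rim points
for cc in(c,s):
    P=cloud(cc);m=(P[...,2]>.017)&(P[...,2]<.027)&(abs(P[...,0]-.594)<.1)&(abs(P[...,1]+.033)<.11)
    r=cv2.minAreaRect((P[m][:,:2]*1000).astype(np.float32));print(m.sum(),r)
go([0.608,-.068,.14],22)
```

```text
[[ 0.5756 -0.1302  0.022 ]
 [ 0.5089  0.0241  0.022 ]
 [ 0.6163  0.0627  0.022 ]
 [ 0.6769 -0.087   0.022 ]] [ 0.5944 -0.0326  0.022 ]
pan [0.5063 0.3027 0.057 ]
[[ 0.6166  0.0628  0.022 ]
 [ 0.6765 -0.0843  0.022 ]
 [ 0.5743 -0.1255  0.022 ]
 [ 0.5097  0.0183  0.022 ]] [ 0.5943 -0.0322  0.022 ]
229 ((595.5022583007812, -31.355392456054688), (115.60813903808594, 160.58534240722656), 22.231468200683594)
304 ((596.9080200195312, -32.91062927246094), (116.15109252929688, 165.03811645507812), 22.455717086791992)
t 5.45 p [0.5204 0.3098 0.1381] xaxis [ 0.002  0.001 -1.   ] jawyaw 21.8 F [-0.1 -0.9 -1.8] w 0.583 q [ 0.    0.47 -0.79  1.6   0.35  1.22 -0.48]
turn [-0.2  0.1 -0. ] shift [  -2.2 -383.4  -58.7] rows>= 7.0
```

```bash
python3 -m inch '[[[0,0,0],[-10,-40,-6],0.6],[[0,0,0],[-10,-95,-15],0.6],[[0,0,0],[-10,-150,-23],0.6],[[0,0,0],[-5,-205,-31],0.6],[[0,0,0],[-2,-260,-39],0.6],[[0,0,0],[-2,-315,-47],0.6],[[0,0,0],[-2,-360,-54],0.6],[[0,0,0],[-2,-384,-58],0.6],[[0,0,0],[-2,-384,-58],0.6],[[0,0,0],[-2,-384,-58],0.6]]'
python3 - <<'E'
from h import *
go([0.61,-.068,.05],22.3)
go([0.61,-.068,.0265],22.3)
s=camera("scene");crop(s,220,120,380,250,4,"s5.png")
E
```

```text
clock: 6.7
position: [0.6086, -0.067, 0.1394]
ee_rot: [-0.133, 0.694, 0.135, 0.695]
ft_force: [-0.0, 0.2, -0.9]
grip_width: 0.584
t 6.7 p [ 0.6086 -0.067   0.1394] xaxis [ 0.001  0.002 -1.   ] jawyaw 21.8 F [-0.   0.2 -0.9] w 0.584 q [ 0.56  0.45 -0.67  1.58  0.29  1.21  0.21]
turn [-0.5  0.1 -0.1] shift [89.4 -1.6  0.7] rows>= 2.0
t 6.7 p [ 0.6086 -0.067   0.1394] xaxis [ 0.001  0.002 -1.   ] jawyaw 21.8 F [-0.   0.2 -0.9] w 0.584 q [ 0.56  0.45 -0.67  1.58  0.29  1.21  0.21]
turn [-0.5  0.1 -0.1] shift [112.9  -1.7   0.7] rows>= 2.0
```

View pics/s5.png

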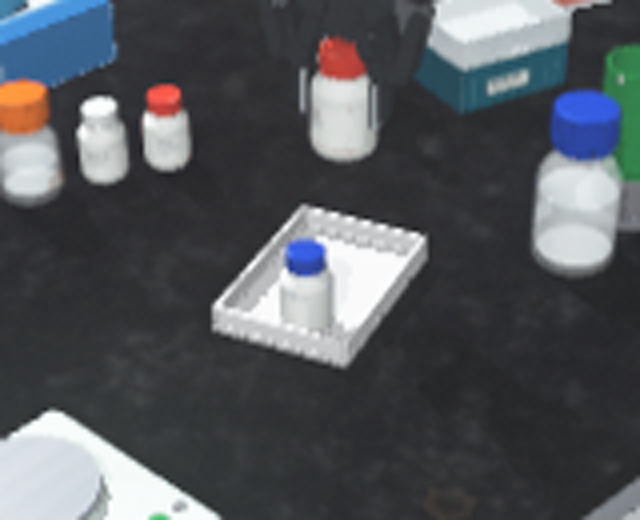

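```bash
python3 -m inch '[[[0,0,0],[40,-1.5,0.5],0.6],[[0,0,0],[80,-1.5,0.5],0.6],[[0,0,0],[100,-1.5,0.5],0.6],[[0,0,0],[106,-1.5,0.5],0.6],[[0,0,0],[110,-1.5,0.5],0.6],[[0,0,0],[110,-1.5,0.5],0.6]]'
python3 - <<'E'
from h import *
go([0.61,-.068,.0265],22.3)
s=camera("scene");crop(s,220,120,380,250,4,"s6.png")
s=camera("top");crop(s,290,100,390,200,6,"t6.png")
E
```

```text
clock: 7.5
position: [0.6105, -0.0675, 0.0305]
ee_rot: [-0.134, 0.693, 0.135, 0.695]
ft_force: [-0.2, 0.0, -1.6]
grip_width: 0.582
t 7.5 p [ 0.6105 -0.0675  0.0305] xaxis [ 0.003  0.002 -1.   ] jawyaw 21.9 F [-0.2  0.  -1.6] w 0.582 q [ 0.52  0.57 -0.62  1.67  0.38  1.02  0.15]
turn [-0.4  0.2 -0. ] shift [ 4.  -0.3 -0.6] rows>= 1.0
```

View pics/s6.png

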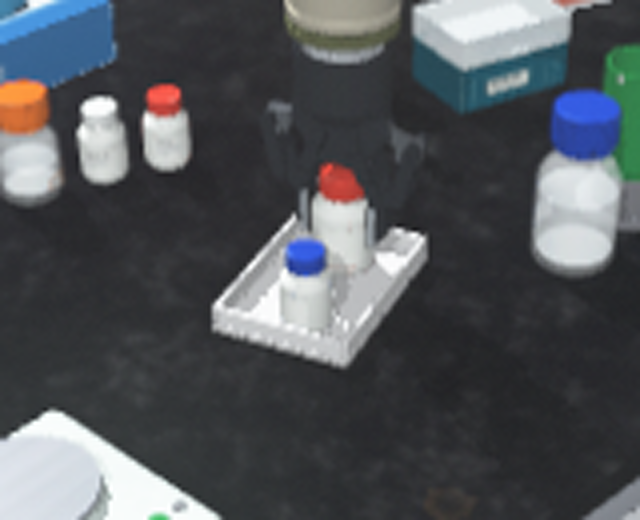

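View pics/t6.png

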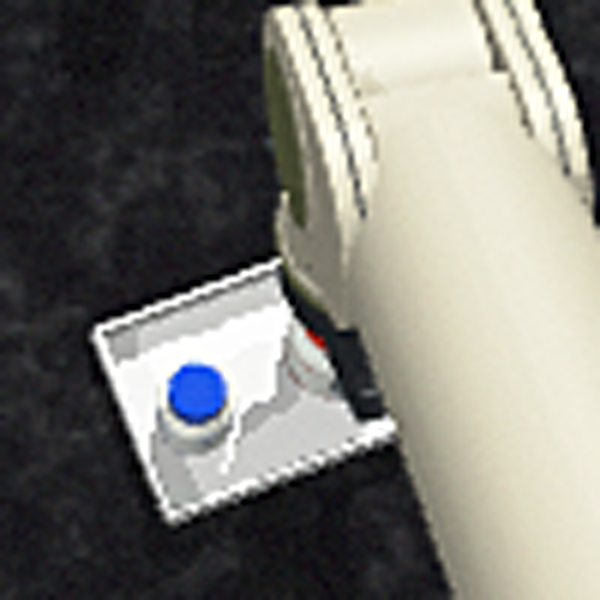

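Bottle is inside the tray, about 4 mm above the floor. Lower in millimetre steps.

```bash
python3 -m inch '[[[0,0,0],[2,0,0],0.6],[[0,0,0],[3,0,0],0.6],[[0,0,0],[4,0,0],0.6],[[0,0,0],[4,0,0],0.6]]'
```

```text
clock: 8.1
position: [0.6104, -0.0676, 0.0264]
ee_rot: [-0.134, 0.693, 0.135, 0.695]
ft_force: [-0.1, 0.6, -0.7]
grip_width: 0.585
```

```bash
python3 -m inch '[[[0,0,0],[1,0,0],0.6],[[0,0,0],[1,0,0],0.6]]';python3 -m inch '[[[0,0,0],[1,0,0],0.6],[[0,0,0],[1,0,0],0.6]]'
```

```text
clock: 8.35
position: [0.6105, -0.0676, 0.0261]
ee_rot: [-0.134, 0.693, 0.134, 0.695]
ft_force: [-3.6, -0.1, 5.8]
grip_width: 0.585
clock: 8.6
position: [0.6106, -0.0677, 0.0261]
ee_rot: [-0.134, 0.693, 0.134, 0.695]
ft_force: [-5.2, -0.2, 9.7]
grip_width: 0.584
```

```bash
python3 -m inch '[[[0,0,0],[0,0,0],0.35],[[0,0,0],[0,0,0],0.2],[[0,0,0],[0,0,0],0.2],[[0,0,0],[0,0,0],0.2],[[0,0,0],[-10,0,0],0.2],[[0,0,0],[-30,0,0],0.2],[[0,0,0],[-80,0,0],0.2],[[0,0,0],[-140,0,0],0.2],[[0,0,0],[-200,0,0],0.1],[[0,0,0],[-210,0,0],0]]'
python3 - <<'E'
from h import *
show()
s=camera("scene");crop(s,220,120,380,250,4,"s7.png")
s=camera("top");crop(s,290,100,490,230,4,"t7.png")
E
```

```text
clock: 9.85
position: [0.6118, -0.0672, 0.2427]
ee_rot: [-0.135, 0.69, 0.133, 0.698]
ft_force: [0.7, 0.4, -1.1]
grip_width: 1.001
t 9.85 p [ 0.6118 -0.0672  0.2427] xaxis [ 0.011 -0.    -1.   ] jawyaw 21.9 F [ 0.7  0.4 -1.1] w 1.001 q [ 0.57  0.38 -0.7   1.45  0.24  1.39  0.25]
```

View pics/s7.png

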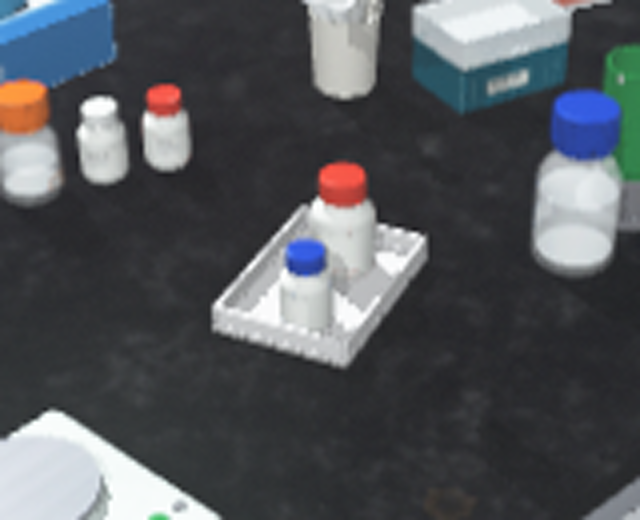

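View pics/t7.png

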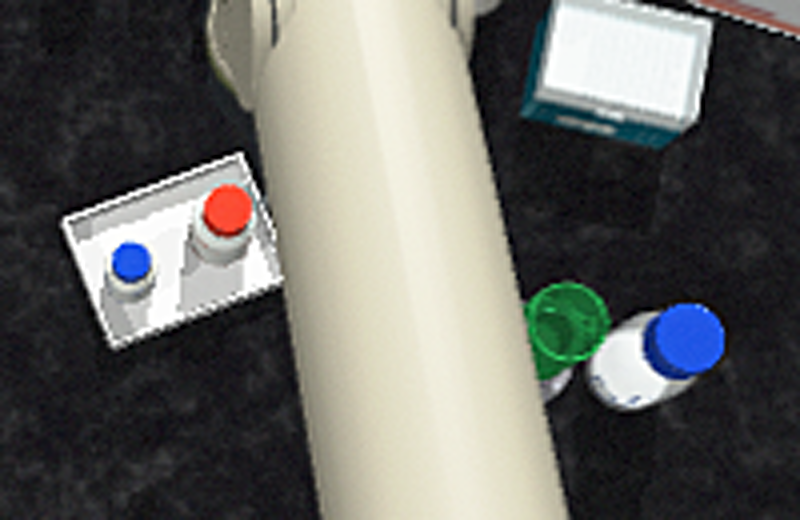

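Run:
```python
from h import *
go([0.514,-.3155,.22],-22)
```

```text
t 9.95 p [ 0.6106 -0.0677  0.2386] xaxis [ 0.006  0.    -1.   ] jawyaw 21.9 F [ 0.6  0.6 -1. ] w 0.999 q [ 0.57  0.38 -0.69  1.46  0.24  1.39  0.25]
turn [43.9  0.4 -0. ] shift [  17.9 -194.  -182.1] rows>= 5.0
```

```bash
python3 -m inch '[[[9,0.4,0],[0,-40,-38],0],[[18,0.4,0],[5,-80,-75],0],[[27,0.4,0],[10,-120,-113],0],[[36,0.4,0],[15,-160,-150],0],[[44,0.4,0],[18,-194,-182],0],[[44,0.4,0],[18,-194,-182],0],[[44,0.4,0],[18,-194,-182],0]]'
python3 - <<'E'
from h import *
go([0.514,-.3155,.16],-22)
go([0.514,-.3155,.098],-22)
s=camera("scene");crop(s,310,60,430,200,5,"s8.png")
s=camera("top");crop(s,290,100,490,230,4,"t8.png")
E
```

```text
clock: 10.82
position: [0.5139, -0.3145, 0.2189]
ee_rot: [0.136, 0.695, -0.135, 0.693]
ft_force: [0.1, 0.6, -0.2]
grip_width: 1.001
t 10.82 p [ 0.5139 -0.3145  0.2189] xaxis [-0.002  0.002 -1.   ] jawyaw -22.0 F [ 0.1  0.6 -0.2] w 1.001 q [ 0.85  0.33 -0.47  1.52  0.15  1.33 -0.02]
turn [-0.  -0.1 -0.1] shift [58.9 -0.9  0.6] rows>= 1.0
t 10.82 p [ 0.5139 -0.3145  0.2189] xaxis [-0.002  0.002 -1.   ] jawyaw -22.0 F [ 0.1  0.6 -0.2] w 1.001 q [ 0.85  0.33 -0.47  1.52  0.15  1.33 -0.02]
turn [-0.  -0.1 -0.1] shift [120.9  -1.    0.7] rows>= 2.0
```

View pics/s8.png

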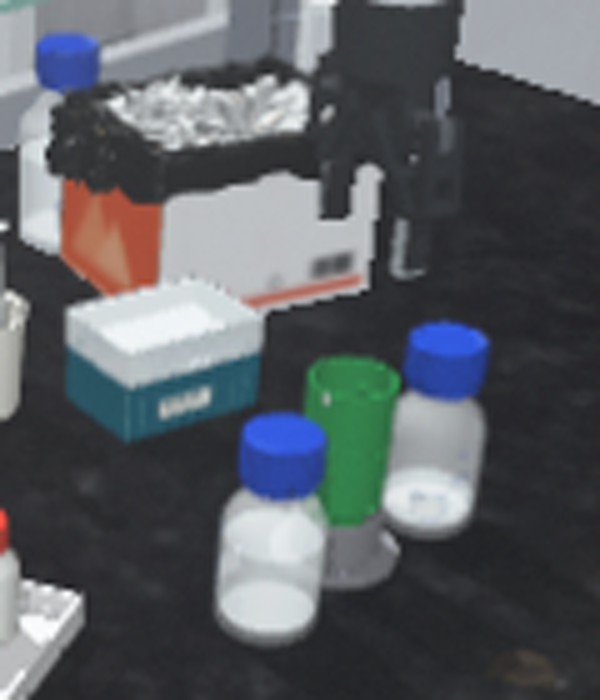

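View pics/t8.png

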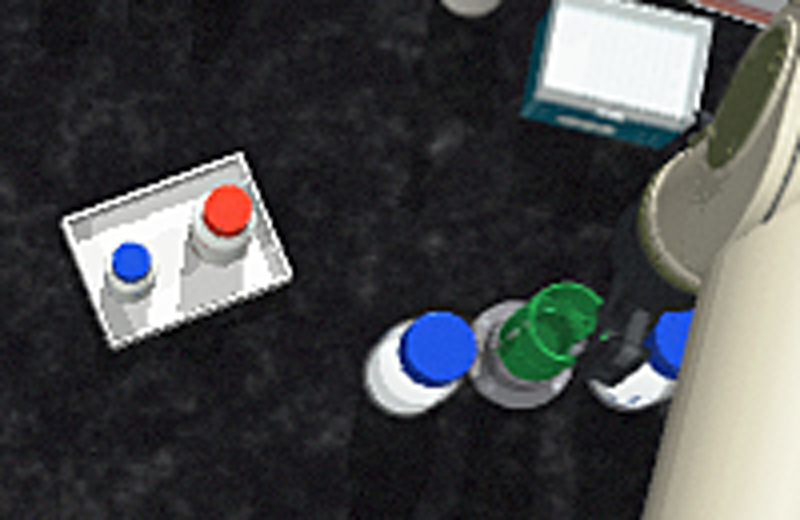

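```bash
python3 -m inch '[[[0,0,0],[30,-1,0.7],0],[[0,0,0],[58,-1,0.7],0],[[0,0,0],[58,-1,0.7],0]]'
python3 - <<'E'
from h import *
go([0.514,-.3155,.098],-22)
s=camera("scene");crop(s,310,60,430,200,5,"s9.png")
c=camera("top");crop(c,390,130,490,230,6,"t9.png")
P=cloud(c);hsv=cv2.cvtColor(c["pixels"],cv2.COLOR_RGB2HSV)
for cc,n in((c,'top'),(s,'scene')):
  print(n,(proj(cc,[[.514,-.3155,.161],[.514,-.3155,.138]])))
E
```

```text
clock: 11.3
position: [0.5142, -0.3132, 0.1596]
ee_rot: [0.135, 0.696, -0.133, 0.693]
ft_force: [-0.0, -0.6, 0.1]
grip_width: 1.0
t 11.3 p [ 0.5142 -0.3132  0.1596] xaxis [-0.004  0.004 -1.   ] jawyaw -21.8 F [-0.  -0.6  0.1] w 1.0 q [ 0.85  0.37 -0.47  1.59  0.17  1.22 -0.03]
turn [ 0.2 -0.3 -0.1] shift [61.6 -2.3  1. ] rows>= 1.0
top [[434.18536176 178.8052954 ]
 [431.72323897 180.420327  ]]
scene [[381.35459299 129.37881014]
 [380.58099946 135.70734233]]
```

View pics/s9.png

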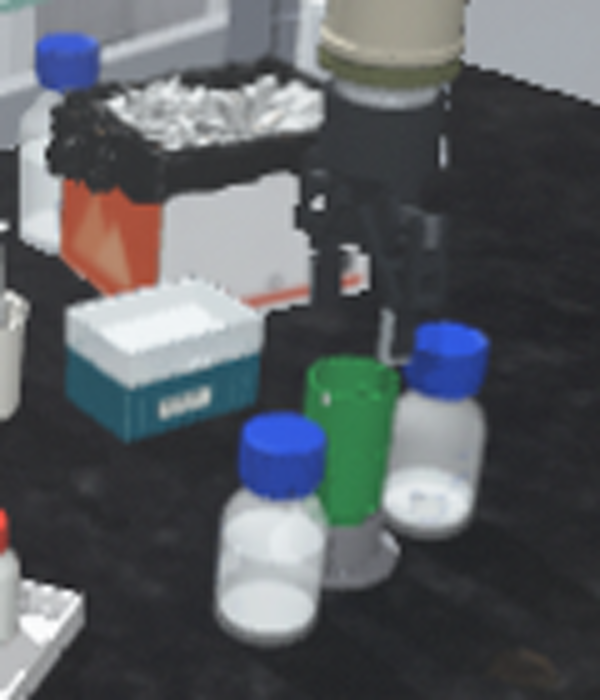

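View pics/t9.png

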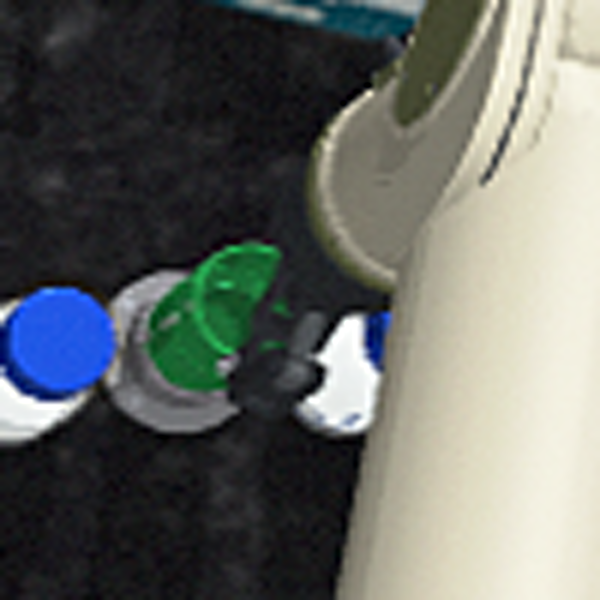

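```bash
python3 -m inch '[[[0,-0.3,0],[20,-2,1],0],[[0,-0.3,0],[40,-2,1],0],[[0,-0.3,0],[61,-2,1],0],[[0,-0.3,0],[61,-2,1],0],[[0,-0.3,0],[61,-2,1],0]]'
python3 - <<'E'
from h import *
go([0.514,-.3155,.098],-22)
s=camera("scene");crop(s,310,60,430,200,5,"s10.png")
E
```

```text
clock: 12.02
position: [0.5162, -0.3166, 0.1024]
ee_rot: [0.134, 0.692, -0.134, 0.696]
ft_force: [-0.0, -0.4, 0.3]
grip_width: 1.003
t 12.03 p [ 0.5162 -0.3166  0.1024] xaxis [ 0.006 -0.001 -1.   ] jawyaw -21.9 F [-0.  -0.4  0.3] w 1.003 q [ 0.84  0.43 -0.46  1.65  0.2   1.11 -0.05]
turn [ 0.1  0.3 -0.1] shift [ 4.4  0.1 -2.5] rows>= 1.0
```

View pics/s10.png

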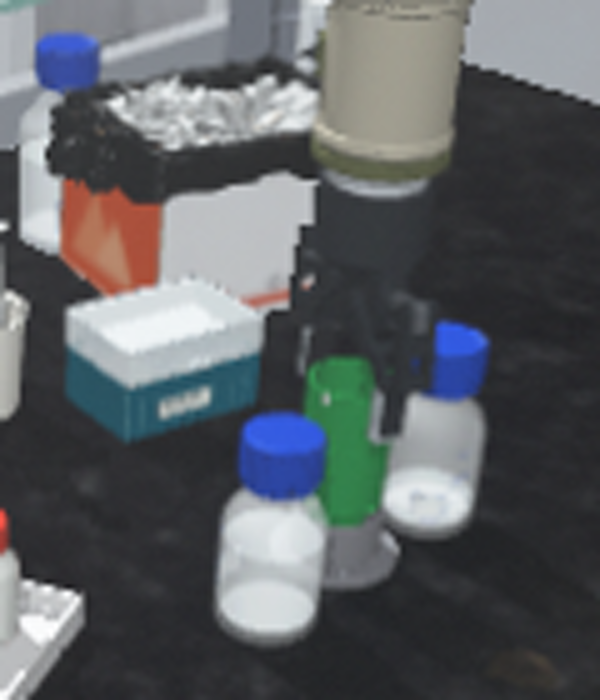

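```bash
python3 -m inch '[[[0,0.3,0],[3,0,-2],0],[[0,0.3,0],[3,0,-2],0],[[0,0.3,0],[3,0,-2],0.2],[[0,0.3,0],[3,0,-2],0.25],[[0,0.3,0],[3,0,-2],0.3],[[0,0.3,0],[3,0,-2],0.5],[[0,0.3,0],[3,0,-2],0.5],[[0,0.3,0],[3,0,-2],0.5]]' 30
python3 - <<'E'
from h import *
o=show();print(o["torque"])
s=camera("scene");crop(s,310,60,430,200,5,"s11.png")
E
```

```text
clock: 13.08
position: [0.5147, -0.316, 0.0999]
ee_rot: [0.134, 0.694, -0.134, 0.695]
ft_force: [0.4, 0.8, 4.9]
grip_width: 0.698
t 13.07 p [ 0.5147 -0.316   0.0999] xaxis [ 0.002  0.    -1.   ] jawyaw -21.9 F [0.4 0.8 4.9] w 0.698 q [ 0.84  0.43 -0.45  1.65  0.2   1.11 -0.05]
[0.14012508 0.06702379 0.03609315]
```

View pics/s11.png

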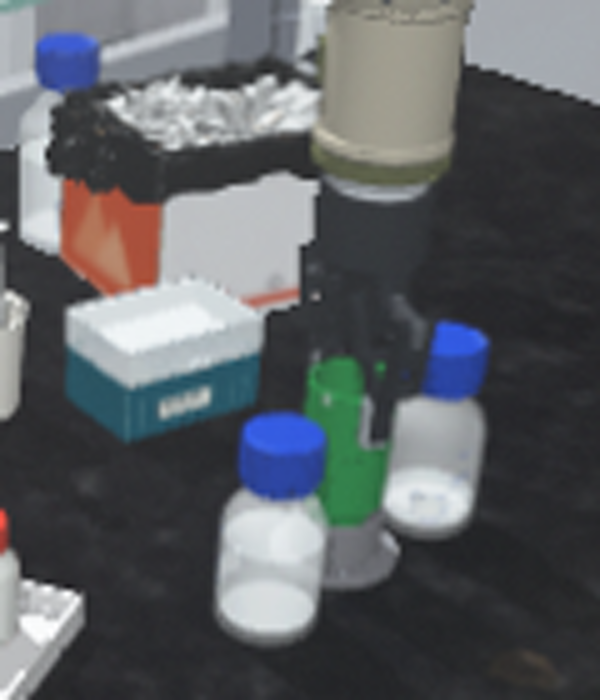

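```bash
python3 -m inch '[[[-7,0,0],[0,0,0],0.5],[[-14,0,0],[0,0,0],0.5],[[-21,0,0],[0,0,0],0.5],[[-28,0,0],[0,0,0],0.5],[[-35,0,0],[0,0,0],0.5],[[-42,0,0],[0,0,0],0.5],[[-49,0,0],[0,0,0],0.5],[[-53,0,0],[0,0,0],0.5],[[-53,0,0],[0,0,0],0.5],[[-53,0,0],[0,0,0],0.5]]' 40
python3 - <<'E'
from h import *
o=show();print(o["torque"])
s=camera("scene");crop(s,310,60,430,200,5,"s12.png")
E
```

```text
clock: 14.38
position: [0.5148, -0.3161, 0.1]
ee_rot: [-0.189, 0.681, 0.189, 0.682]
ft_force: [-0.0, 0.4, 3.3]
grip_width: 0.687
t 14.38 p [ 0.5148 -0.3161  0.1   ] xaxis [ 0.002  0.    -1.   ] jawyaw 31.0 F [-0.   0.4  3.3] w 0.687 q [ 0.96  0.46 -0.62  1.64  0.29  1.12  0.81]
[-0.02065934  0.09726186 -0.00395806]
```

View pics/s12.png

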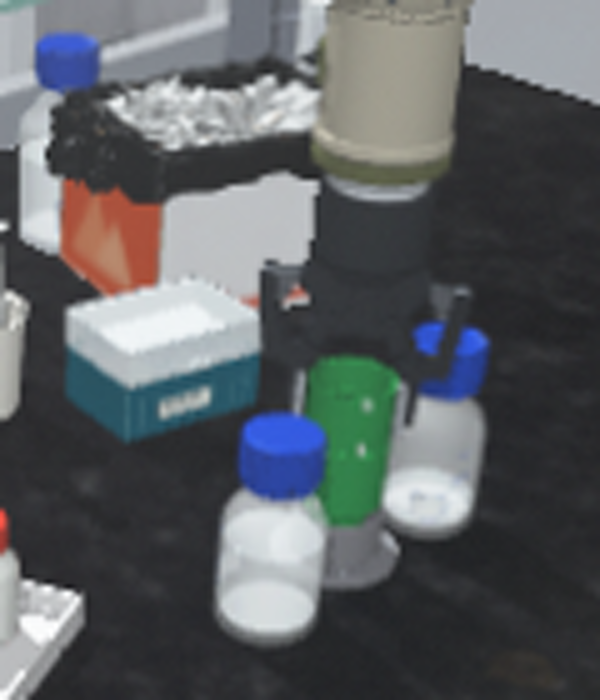

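Run:
```python
from h import *
s=camera("scene");crop(s,355,125,405,180,12,"s13.png")
o=-s["extrinsics"][:3,:3].T@s["extrinsics"][:3,3]
a0=np.arctan2(o[1]+.3155,o[0]-.514)
for da in (-34,18):
  a=a0+np.radians(da)
  for z in (.138,.12,.11,.1,.093,.085,.07,.053):
    p=proj(s,[[.514+.03*np.cos(a),-.3155+.03*np.sin(a),z]])[0]; print(da,z,np.round((p-[355,125]+.46)*12,0),np.round((p-[310,60]+.4)*5))
```

```text
-34 0.138 [245. 169.] [327. 395.]
-34 0.12 [238. 228.] [324. 420.]
-34 0.11 [235. 261.] [323. 433.]
-34 0.1 [231. 293.] [321. 447.]
-34 0.093 [229. 315.] [320. 456.]
-34 0.085 [226. 340.] [319. 466.]
-34 0.07 [220. 387.] [316. 486.]
-34 0.053 [214. 440.] [314. 508.]
18 0.138 [341. 186.] [367. 402.]
18 0.12 [334. 245.] [364. 427.]
18 0.11 [329. 277.] [362. 440.]
18 0.1 [325. 309.] [360. 454.]
18 0.093 [322. 332.] [359. 463.]
18 0.085 [319. 357.] [358. 473.]
18 0.07 [313. 404.] [355. 493.]
18 0.053 [306. 457.] [352. 515.]
```

View pics/s13.png

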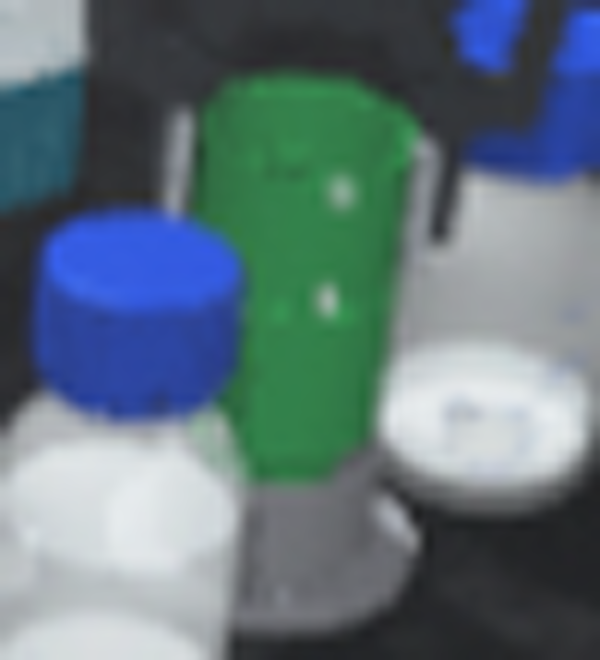

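```bash
python3 -m inch '[[[0,0,0],[-3,0,0],0.5],[[0,0,0],[-7,0,0],0.5],[[0,0,0],[-12,0,0],0.5],[[0,0,0],[-17,0,0],0.5],[[0,0,0],[-20,0,0],0.5],[[0,0,0],[-20,0,0],0.5]]'
python3 - <<'E'
from h import *
o=show();print(o["torque"])
s=camera("scene");crop(s,355,115,405,180,10,"s14.png")
E
```

```text
clock: 15.22
position: [0.5148, -0.3161, 0.1203]
ee_rot: [-0.19, 0.681, 0.189, 0.682]
ft_force: [0.1, 0.6, -1.4]
grip_width: 0.692
t 15.22 p [ 0.5148 -0.3161  0.1203] xaxis [ 0.002 -0.    -1.   ] jawyaw 31.1 F [ 0.1  0.6 -1.4] w 0.692 q [ 0.97  0.44 -0.62  1.63  0.27  1.16  0.82]
[-0.03230992 -0.03875947 -0.00940732]
```

View pics/s14.png

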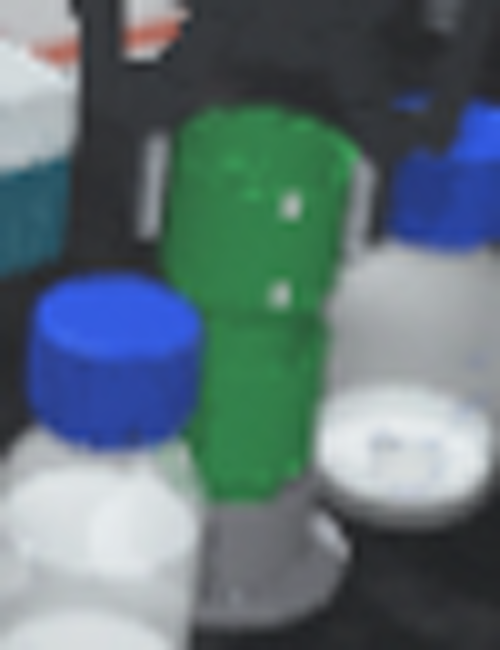

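```bash
python3 -m inch '[[[0,0,0],[-10,0,0],0.5],[[0,0,0],[-20,0,0],0.5],[[0,0,0],[-30,0,0],0.5],[[0,0,0],[-42,0,0],0.5],[[0,0,0],[-60,0,0],0.5],[[0,0,0],[-85,0,0],0.5],[[0,0,0],[-105,0,0],0.5],[[0,0,0],[-115,0,0],0.5],[[0,0,0],[-115,0,0],0.5]]'
python3 - <<'E'
from h import *
o=show();print(o["torque"])
s=camera("scene");crop(s,330,70,430,190,6,"s15.png")
E
```

```text
clock: 16.4
position: [0.5147, -0.3162, 0.2355]
ee_rot: [-0.19, 0.68, 0.189, 0.682]
ft_force: [-0.4, 0.3, -1.3]
grip_width: 0.693
t 16.4 p [ 0.5147 -0.3162  0.2355] xaxis [ 0.003 -0.001 -1.   ] jawyaw 31.1 F [-0.4  0.3 -1.3] w 0.693 q [ 0.98  0.35 -0.65  1.49  0.21  1.37  0.87]
[ 0.00131608 -0.04389779  0.03027803]
```

View pics/s15.png

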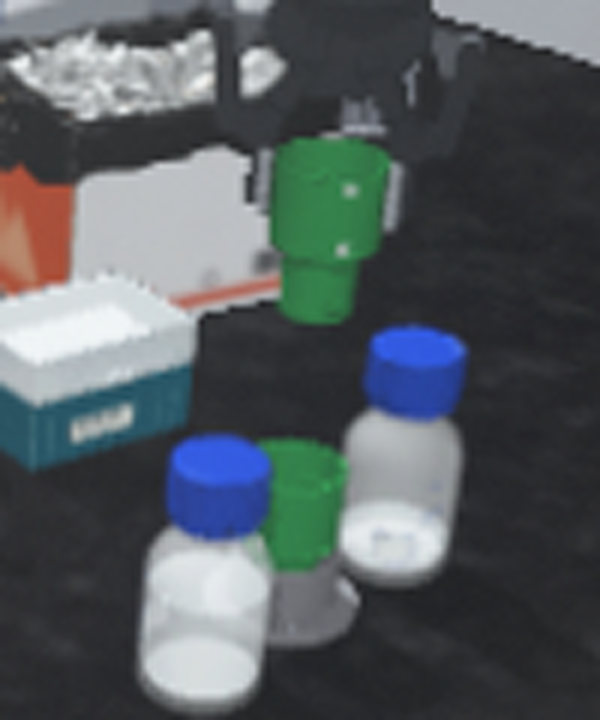

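Run:
```python
from h import *
c=camera("top");crop(c,195,155,265,225,8,"t16.png")
s=camera("scene")
for cc in(c,s):
    P=cloud(cc);m=(P[...,2]>.053)&(P[...,2]<.062)&(np.hypot(P[...,0]-.508,P[...,1]-.303)<.08)
    q=(P[m][:,:2]*1000).astype(np.float32);print(m.sum(),cv2.minEnclosingCircle(q),cv2.fitEllipse(cv2.convexHull(q)),P[m].mean(0))
```

```text
748 ((500.7926330566406, 317.2387390136719), 66.24395751953125) ((503.4560546875, 312.63653564453125), (112.19588470458984, 125.44807434082031), 81.23149871826172) [0.50989264 0.30387895 0.05759861]
833 ((512.7976684570312, 301.77130126953125), 51.27136993408203) ((511.6742858886719, 301.36346435546875), (97.58692932128906, 101.265625), 60.692359924316406) [0.50932899 0.30288463 0.05758857]
```

View pics/t16.png

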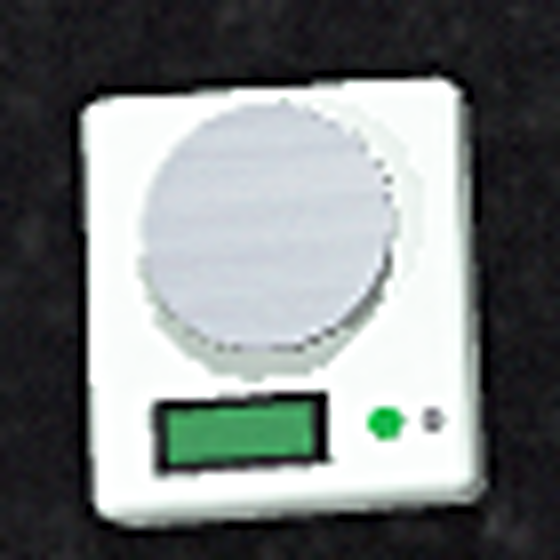

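Run:
```python
from h import *
go([0.51,.303,.235],31)
```

```text
t 16.55 p [ 0.5141 -0.316   0.234 ] xaxis [ 0.001  0.001 -1.   ] jawyaw 31.1 F [-0.5  0.3 -1.1] w 0.693 q [ 0.98  0.35 -0.65  1.49  0.21  1.37  0.87]
turn [ 0.1  0.1 -0. ] shift [-5.000e-01  5.323e+02  3.159e+02] rows>= 10.0
```

```bash
python3 -m inch '[[[0,0,0],[0,25,15],0.5],[[0,0,0],[0,70,42],0.5],[[0,0,0],[0,120,71],0.5],[[0,0,0],[0,170,101],0.5],[[0,0,0],[0,220,131],0.5],[[0,0,0],[0,270,160],0.5],[[0,0,0],[0,320,190],0.5],[[0,0,0],[0,370,220],0.5],[[0,0,0],[0,415,246],0.5],[[0,0,0],[0,440,261],0.5]]'
python3 - <<'E'
from h import *
go([0.51,.303,.235],31)
E
```

```text
clock: 17.8
position: [0.5095, 0.1986, 0.2339]
ee_rot: [-0.19, 0.681, 0.191, 0.681]
ft_force: [-0.5, -0.0, -0.2]
grip_width: 0.695
t 17.8 p [0.5095 0.1986 0.2339] xaxis [-0.     0.001 -1.   ] jawyaw 31.3 F [-0.5 -0.  -0.2] w 0.695 q [ 0.36  0.29 -0.96  1.63  0.24  1.35 -0.09]
turn [ 0.3  0.  -0.1] shift [-1.  89.  54.6] rows>= 2.0
```

```bash
python3 -m inch '[[[0,0,0],[0,40,25],0.5],[[0,0,0],[0,75,46],0.5],[[0,0,0],[0,89,54.5],0.5],[[0,0,0],[0,89,54.5],0.5],[[0,0,0],[30,89,54.5],0.5],[[0,0,0],[70,89,54.5],0.5],[[0,0,0],[100,89,54.5],0.5],[[0,0,0],[115,89,54.5],0.5],[[0,0,0],[115,89,54.5],0.5]]'
python3 - <<'E'
from h import *
go([0.51,.303,.105],31)
s=camera("scene");crop(s,150,120,310,300,4,"s17.png")
E
```

```text
clock: 18.92
position: [0.5098, 0.3022, 0.1185]
ee_rot: [-0.19, 0.682, 0.191, 0.681]
ft_force: [-0.1, -0.5, -0.4]
grip_width: 0.694
t 18.93 p [0.5098 0.3022 0.1185] xaxis [-0.001  0.001 -1.   ] jawyaw 31.2 F [-0.1 -0.5 -0.4] w 0.694 q [ 0.1   0.51 -0.91  1.65  0.43  1.2  -0.37]
turn [ 0.2 -0.1 -0.1] shift [13.5  0.6  0.6] rows>= 1.0
```

View pics/s17.png

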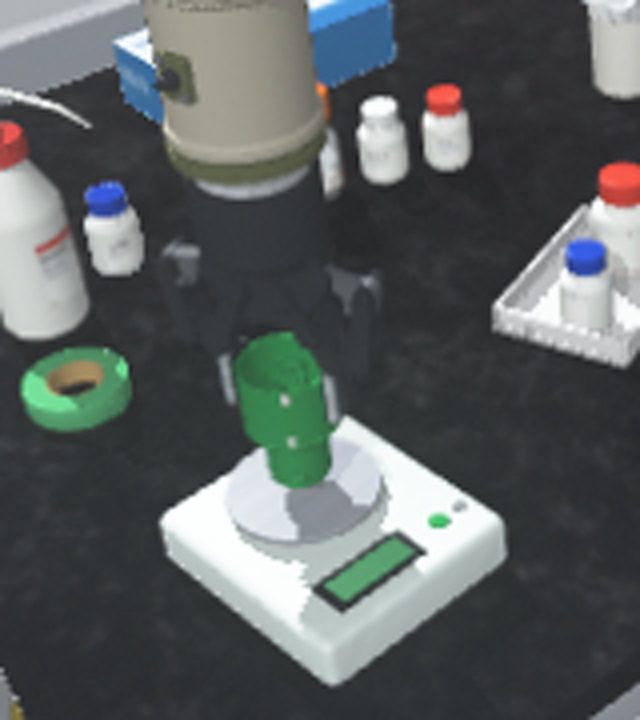

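Run:
```python
from h import *
s=camera("scene")
p=proj(s,[[.51,.302,.0715],[.51,.302,.1115],[.51,.302,.1565]]);print((p-[150,120]+.4)*4)
crop(s,195,190,245,250,12,"s18.png");print((p-[195,190]+.46)*12)
```

```text
[[301.40957379 470.60454994]
 [293.41983001 422.01447056]
 [284.00749482 364.38349311]]
[[364.94872136 572.53364982]
 [340.97949003 426.76341167]
 [312.74248445 253.87047934]]
```

View pics/s18.png

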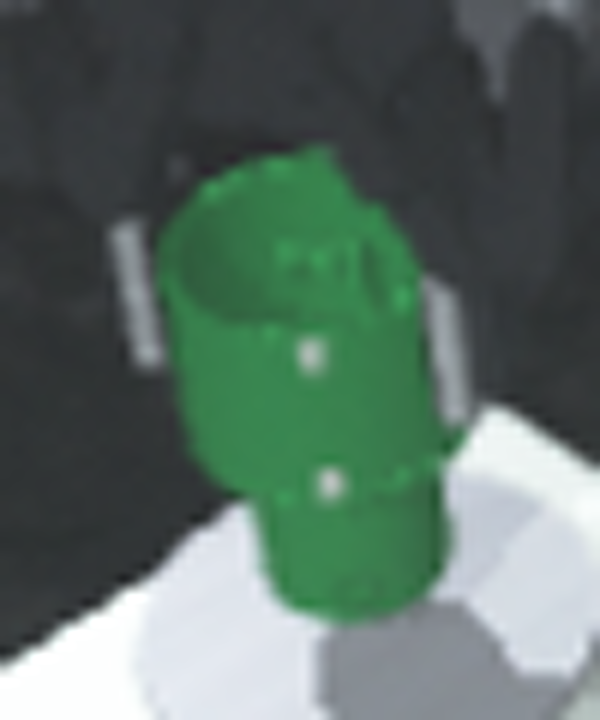

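```bash
python3 -m inch '[[[0,0,0],[4,0.5,0.5],0.5],[[0,0,0],[8,0.5,0.5],0.5],[[0,0,0],[11,0.5,0.5],0.5],[[0,0,0],[12,0.5,0.5],0.5],[[0,0,0],[12,0.5,0.5],0.5]]'; python3 -m inch '[[[0,0,0],[1,0,0],0.5],[[0,0,0],[1,0,0],0.5]]'
```

```text
clock: 19.65
position: [0.5106, 0.3039, 0.1081]
ee_rot: [-0.19, 0.681, 0.191, 0.681]
ft_force: [-0.2, 0.6, -0.3]
grip_width: 0.692
clock: 19.9
position: [0.5106, 0.3039, 0.1071]
ee_rot: [-0.19, 0.681, 0.191, 0.681]
ft_force: [-0.9, -0.5, -0.9]
grip_width: 0.689
```

```bash
python3 -m inch '[[[0,0,0],[1,0,0],0.5],[[0,0,0],[1,0,0],0.5]]'; python3 -m inch '[[[0,0,0],[1,0,0],0.5],[[0,0,0],[1,0,0],0.5]]';python3 -m inch '[[[0,0,0],[0.7,0,0],0.5],[[0,0,0],[0.7,0,0],0.5]]'
```

```text
clock: 20.15
position: [0.5105, 0.3039, 0.106]
ee_rot: [-0.19, 0.681, 0.191, 0.681]
ft_force: [0.6, -0.9, -0.5]
grip_width: 0.693
clock: 20.4
position: [0.5105, 0.3039, 0.1049]
ee_rot: [-0.19, 0.681, 0.191, 0.681]
ft_force: [-0.6, -0.4, -0.4]
grip_width: 0.689
clock: 20.65
position: [0.5105, 0.3038, 0.1041]
ee_rot: [-0.19, 0.681, 0.191, 0.681]
ft_force: [0.0, -0.1, -0.5]
grip_width: 0.694
```

```bash
python3 -m inch '[[[0,0,0],[0.8,0,0],0.5],[[0,0,0],[0.8,0,0],0.5]]'; python3 -m inch '[[[0,0,0],[0.8,0,0],0.5],[[0,0,0],[0.8,0,0],0.5]]'
```

```text
clock: 20.9
position: [0.5105, 0.304, 0.104]
ee_rot: [-0.19, 0.681, 0.191, 0.681]
ft_force: [-3.2, -1.3, 6.9]
grip_width: 0.685
clock: 21.15
position: [0.5105, 0.3041, 0.104]
ee_rot: [-0.19, 0.681, 0.191, 0.681]
ft_force: [-2.2, -1.6, 7.8]
grip_width: 0.692
```

Contact at the expected height. Release slowly and retreat upward.

```bash
python3 -m inch '[[[0,0,0],[0,0,0],0.25],[[0,0,0],[0,0,0],0.15],[[0,0,0],[0,0,0],0],[[0,0,0],[0,0,0],0],[[0,0,0],[0,0,0],0],[[0,0,0],[-10,0,0],0],[[0,0,0],[-35,0,0],0],[[0,0,0],[-80,0,0],0],[[0,0,0],[-130,0,0],0],[[0,0,0],[-150,0,0],0]]'; python3 -m inch '[[[0,0,0],[0,-50,-20],0],[[0,0,0],[0,-100,-40],0],[[0,0,0],[0,-150,-60],0],[[0,0,0],[0,-150,-60],0],[[0,0,0],[0,-150,-60],0]]'
python3 - <<'E'
from h import *
show()
s=camera("scene");crop(s,150,130,310,290,4,"s20.png")
cv2.imwrite("pics/s20f.png",s["pixels"][:,:,::-1])
c=camera("top");crop(c,190,120,390,240,4,"t20.png");cv2.imwrite("pics/t20f.png",c["pixels"][:,:,::-1])
for cc in (c,s):
    P=cloud(cc);h=cv2.cvtColor(cc["pixels"],cv2.COLOR_RGB2HSV)
    g=(h[...,0]>45)&(h[...,0]<75)&(h[...,1]>150);b=(h[...,0]>105)&(h[...,0]<130)&(h[...,1]>150);r=((h[...,0]<8)|(h[...,0]>172))&(h[...,1]>140)
    for n,k,x,y,z in(("cup",g,.51,.303,.142),("red",r,.61,-.068,.089),("sm",b,.5705,.008,.072),("gL",b,.494,-.2186,.142),("gR",b,.5045,-.404,.142),("low",g,.514,-.3155,.093)):
        m=k&(abs(P[...,2]-z)<.006)&(np.hypot(P[...,0]-x,P[...,1]-y)<.05)
        if m.sum(): print(n,m.sum(),[np.round(v,4) for v in cv2.minEnclosingCircle(P[m][:,:2].astype(np.float32))],np.round(P[m].mean(0),4))
E
```

```text
clock: 22.4
position: [0.5108, 0.3048, 0.2577]
ee_rot: [-0.19, 0.679, 0.191, 0.683]
ft_force: [-0.6, 0.3, -0.9]
grip_width: 1.001
clock: 23.02
position: [0.5371, 0.146, 0.2573]
ee_rot: [-0.19, 0.679, 0.191, 0.683]
ft_force: [0.3, 1.1, -0.2]
grip_width: 0.999
t 23.02 p [0.5371 0.146  0.2573] xaxis [ 0.005  0.004 -1.   ] jawyaw 31.3 F [ 0.3  1.1 -0.2] w 0.999 q [ 0.45  0.29 -0.95  1.57  0.24  1.4   0.02]
cup 56 [array([0.5106, 0.3049]), np.float64(0.0299)] [0.5073 0.2993 0.1407]
red 111 [array([ 0.6098, -0.0676]), np.float64(0.0193)] [ 0.6094 -0.0664  0.0894]
sm 69 [array([0.5707, 0.0079]), np.float64(0.0148)] [0.5705 0.0084 0.0718]
gL 252 [array([ 0.4942, -0.2196]), np.float64(0.0272)] [ 0.4937 -0.2186  0.1415]
gR 246 [array([ 0.504 , -0.4061]), np.float64(0.028)] [ 0.5038 -0.4034  0.1415]
low 61 [array([ 0.5157, -0.3142]), np.float64(0.0297)] [ 0.5161 -0.3143  0.0923]
cup 11 [array([0.5097, 0.2992]), np.float64(0.0277)] [0.5035 0.2942 0.141 ]
red 73 [array([ 0.6111, -0.0695]), np.float64(0.0203)] [ 0.6092 -0.0649  0.0896]
sm 51 [array([0.5708, 0.0076]), np.float64(0.0136)] [0.5694 0.0092 0.0718]
gL 123 [array([ 0.4951, -0.2177]), np.float64(0.0284)] [ 0.4923 -0.2173  0.1406]
gR 93 [array([ 0.5054, -0.4036]), np.float64(0.0266)] [ 0.5027 -0.4018  0.141 ]
low 27 [array([ 0.5137, -0.3149]), np.float64(0.0318)] [ 0.5136 -0.3172  0.0904]
```

View pics/s20.png

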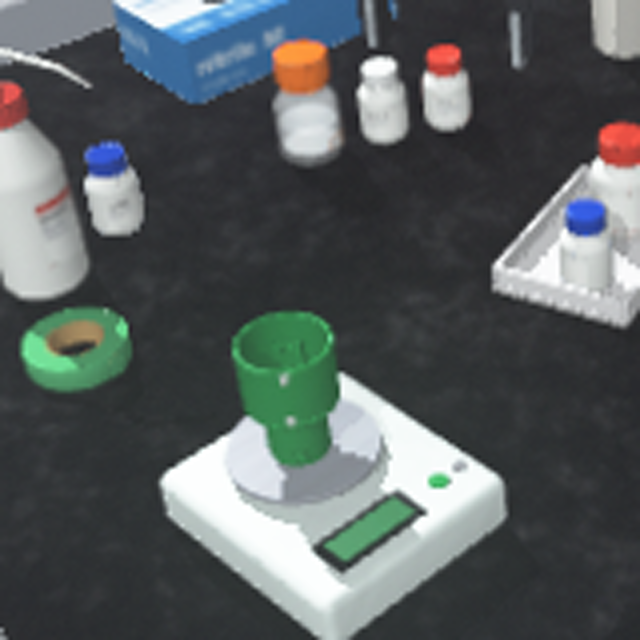

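View pics/t20f.png

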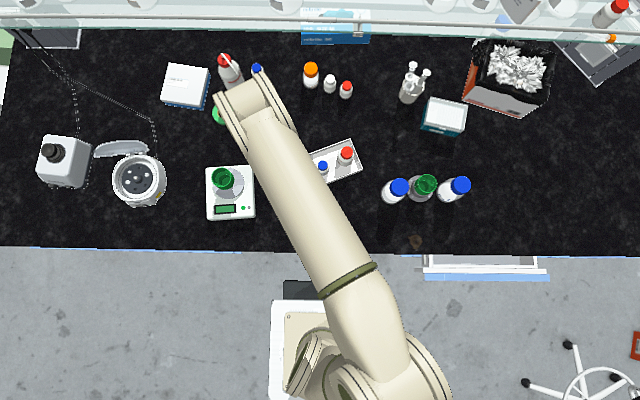

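View pics/s20f.png

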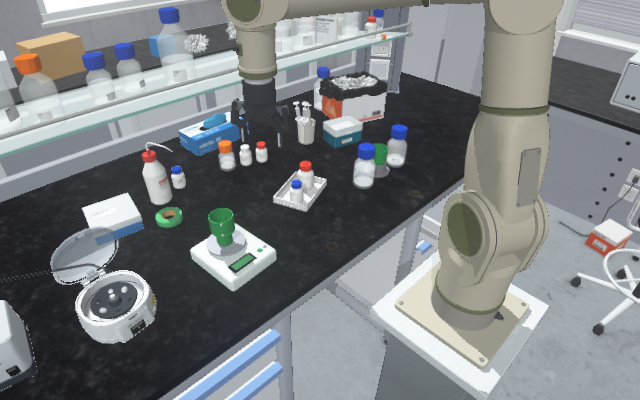

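Everything is in place and unmoved, and the arm is clear.

```bash
python3 -c "
from workcell import manip
print(manip.hand_in())"
```

```text
the job is handed in; nothing more can be done
None
```

The job is done and handed in at about 23 s of the 61 s limit, with the gripper open and clear of everything.

- **Red-capped bottle:** I moved it from the pan to the tray floor beside the small bottle. It stands upright at about (0.610, -0.068), with its cap top at 0.089 m as expected.
- **Top cup:** I twisted it 53° anticlockwise and lifted it straight off. The lower cup stayed in its holder, with its rim at about 0.092 m. The top cup stands upright near the centre of the pan, at about (0.510, 0.304).
- **Small bottle and both glass bottles:** Their before and after positions agree to within about 2 mm, which is the camera noise.

No final check failed. The cup's rim measured 0.141 m high against an expected 0.142 m. The two cameras put its centre about 6 mm apart in y, but the scene camera had only 11 points there. Either position keeps the whole base on the pan. The lower cup's white mark was hidden behind a glass bottle, so I judged the unlock from the top cup's marks and from the two cups separating on lifting.

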